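# Feed three shaft collars from a ratchet dispenser into the kit tray

### The job

Make up a kit of three shaft collars: slide the steel tray fully home under the rotary dispenser, then work the dispenser's ratchet lever through three full strokes, stop to stop and letting it go right back each time, so that exactly three collars drop into the tray. Then draw the tray, with its three collars, straight out until it stands on the table fully clear of the dispenser's guides. Turn the rotor only by the lever, and leave the other things on the table undisturbed.

Things in the scene. Friction and masses are not known exactly. Their poses are not given: they have to be found in the camera images.
- dispenser: Fixed rotary parts dispenser of aluminium: a drum 138 mm across on two side frames; rim at z = 112 mm, pawl bracket on it to z = 132 mm. Origin: on the table under the drum's vertical axis. Its -x axis is the way the tray is drawn out, z is up. Under the drum runs the tray lane, 74 mm wide (y = -37 to 37 mm), with its stop at x = -29.5 mm; nothing in the lane is lower than z = 35 mm.
- lane_mouth (a point): Point on the table in the middle of the lane's mouth, 80 mm out from the dispenser's axis along its -x. Two flared steel lead-ins, 30 mm high, begin here 90 mm apart and narrow to the 74 mm lane within 27 mm.
- outlet (a point): Middle of the 44 mm opening in the dispenser's deck, 44 mm out from the axis along -x, at z = 86 mm. A collar swept over it drops onto a steel slide below and so into the tray, when the tray is home.
- tray_dock (a point): Point on the table, 86 mm out from the dispenser's axis along its -x: the tray's origin is here when the tray is fully home against the stop. Axes as the dispenser's.
- tray: Loose open steel tray, 112 mm long (x), 68 mm wide (y), walls 32 mm high and 2.5 mm thick, floor 2.5 mm, 0.15 to 0.3 kg. Origin: centre of its underside. Its +x end goes into the lane first; home, its axes lie along the dispenser's. At its -x end stands a black upright handle.
- tray_handle (a point): Point in the tray's handle, at tray x = -50.5 mm, y = 0, z = 60 mm. The handle is an upright tab 24 mm wide (tray y), 8 mm thick (tray x), from z = 20 to 76 mm.
- lever_knob (a point): Middle of the lever's black upright grip, at z = 165 mm, 105 mm from the dispenser's axis: a round post of 17 mm diameter from z = 136 to 186 mm on the end of a flat steel arm, 15 mm wide, top at z = 132.5 mm, that turns about the drum's axis above the rotor. It can be pushed by its side or straddled.
- lever (a joint): Lever angle, rad: 0 at its rest stop, 1.257 (72 degrees) at the far stop, growing anticlockwise. A spring returns it (1 to 2.5 N at the grip; a stroke takes up to 4 N). At 0 the arm points 52 degrees anticlockwise from the dispenser's +x. Its pawl drives the rotor after 0.07 to 0.2 rad; the rotor clicks into place only beyond 1.15, the pawl takes the next tooth only once back below 0.05.
- rotor (a joint): Rotor angle, rad, 0 at the start, growing anticlockwise. A star rotor of six pockets carrying a six-tooth ratchet wheel: each full stroke advances it one pocket (1.047 rad; it may rest up to 0.12 rad further); a holding pawl stops it from going back.
- collar_1: Loose turned steel shaft collar, a ring 31 mm across and 20 mm thick with a 16 mm bore, 0.06 kg; origin: centre of its underside as it lies in its pocket. At the start it lies on the deck (z = 92 mm) in the first pocket before the outlet, and drops when the lever is stroked for the first time.
- collar_2: Loose turned steel shaft collar, a ring 31 mm across and 20 mm thick with a 16 mm bore, 0.06 kg; origin: centre of its underside as it lies in its pocket. At the start it lies on the deck (z = 92 mm) in the second pocket before the outlet, and drops when the lever is stroked for the second time.
- collar_3: Loose turned steel shaft collar, a ring 31 mm across and 20 mm thick with a 16 mm bore, 0.06 kg; origin: centre of its underside as it lies in its pocket. At the start it lies on the deck (z = 92 mm) in the third pocket before the outlet, and drops when the lever is stroked for the third time.
- collar_4: Loose turned steel shaft collar, a ring 31 mm across and 20 mm thick with a 16 mm bore, 0.06 kg; origin: centre of its underside as it lies in its pocket. At the start it lies on the deck (z = 92 mm) in the fourth pocket before the outlet; it is to stay in the rotor.
- collar_5: Loose turned steel shaft collar, a ring 31 mm across and 20 mm thick with a 16 mm bore, 0.06 kg; origin: centre of its underside as it lies in its pocket. At the start it lies on the deck (z = 92 mm) in the fifth pocket before the outlet; it is to stay in the rotor.
- hex_key: Bystander: L-shaped hex key 94x31x6 mm lying on the table behind the dispenser. Origin: centre of its underside.
- screw_jar: Bystander: jar 59 mm across, 64 mm high, at the left end of the table. Origin: centre of its underside. Beyond that end stands a tall black machine (from world x = 0.385 m, y = 0.53 m, 0.5 m high): keep the arm clear of it; behind the tray lie rolls up to 140 mm high (from x = 0.478 m).
- brass_weight: Bystander: brass weight 45 mm across, 53 mm high, at the left end of the table. Origin: centre of its underside.
- binder_clip: Bystander: black spring clip 32x28 mm, 46 mm high with its wire arms, standing on the table behind the dispenser. Origin: centre of its underside.

How it is judged:
By the outcome, as a careful person would: the job done as asked, in the order asked, and still so for the second after the job is handed in, with the robot touching nothing.
It also fails if it takes over 72 s, if anything falls off the work surface, if the arm or the gripper's body presses on something with over 40 N, if the wrist force passes 120 N, or if a joint passes its speed limit or range.

### The arm

A 6-joint arm with a two-finger parallel gripper is mounted at the origin on a cart in front of the work surface, level with it; the furniture and walls round the work are solid. World frame = base frame: x ahead of the robot, y to its left, z up, the work surface at z = 0. Lengths are in m, angles in rad, forces in N, time in s.
With the tool pointing down it reaches from about 0.3 to 0.75 m from the base axis. Payload 8.5 kg.
Tool frame: the origin (TCP) lies midway between the tips of the shut fingers; the grasp point (between the pads) lies env.grip_point_offset behind it (env.grip_point_offset is the distance from the TCP to the grasp point, in m); z points along the fingers, y is the line along which they close (so a half turn about z gives the same grasp; the last joint's range is limited). The gripper opens to 85 mm and grips with 20 to 120 N. Pads are 22 mm wide; open, the fingers measure 114 mm over their backs; the gripper's body (76 mm by 85 mm) begins 54 mm behind the grasp point. The pads swing forward as they close: fully open they stand 13 mm farther back than shut.
Start: joints at [1.05, 0.381, 1.297, -0, 1.464, -0.215], TCP at [0.166, 0.524, 0.231] pointing down, gripper open.
Joint ranges: [-3.11, 3.11], [-0.89, 2.33], [0.22, 2.48], [-1.42, 4.56], [0.17, 2.85], [-2.88, 2.88]. Speed limits (rad/s): [2.39, 2.39, 3.14, 3.14, 3.14, 3.14].

### API

Orientations are given as a 3x3 rotation matrix whose columns are the frame's x, y, z axes.
In Python, from workcell import observe, optics, order, env gives the robot as it stands.
- The arm moves only by the tool arm_command, never from a script. Its argument "motion" is a list of rows, each a list of 7 numbers: the turn, a rotation vector about the tool's x, y, z in rad, then the shift along the tool's x, y, z in m, then the closure, from -1 (fully open) to 1 (shut). In form: [[ax, ay, az, dx, dy, dz, claw], ...]. A call has 1 to 20 rows; each row is the pose to reach, as a shift and turn from the pose commanded when the call began, along the tool's axes at that moment; what a row does not reach only later rows make up. A row lasts 1/12 s, in which the tool goes at most 41.7 mm and 7.16 degrees, less where a joint would pass 70% of its speed; a pose out of reach is approached as far as the arm can. A call with a gripper value outside its range is refused whole. The fingers move at their own pace and stop on an object; "force" is the grip in N (left out, the last holds). Time passes only in rows, so rows that repeat a pose let the fingers close. It gives the time, the measured TCP pose, the force, the opening and the grip force at its end, in the units of the state.
- observe(): the state, without advancing time (a new reading comes with each control period).
- optics.read_camera(name): name is "scene" or "side" or "wrist"; returns the picture (480x640x3 uint8, red, green, blue); there is no depth.
- optics.calibration(name): a dict with "fx", "fy", "cx", "cy" (pixels), "origin" and "orientation" of the camera in the world; the wrist camera has in their place "T_tool_cam" (4x4, takes a point from camera to tool coordinates, whose origin is the TCP and whose axes are the flange's). Camera axes: x right, y up, looking along -z (the intrinsics and any distortion apply to the point x, -y, -z); pixel columns grow to the right and rows downward; lengths in m; the calibration is good to about 2 mm. A picture is of the moment at which its call begins: read the wrist's pose just before it. calibration takes no time and is no camera call.
- order.job_done(): hands the job in; it is judged then, once.
The state is a dict: "t": time; "joint_positions": joint angles; "qvel": joint speeds; "tau": joint torques, N m; "eef_pos": TCP position; "tcp_rot": TCP orientation; "contact_force": force on the tool from outside, world axes, zero at the start; "torque": the same for the moment, N m; "finger_gap": finger opening in m; "gripper_force": force on a finger pad.
Only numpy, scipy, OpenCV 4.12 (cv2) and the standard library are available. Lean on these libraries where they do the work, as an engineer would, in place of code of your own. Each camera call takes 0.05 s, during which the arm holds its last target. There are 200 camera calls.

## Working session

There is one attempt and no reset: what is moved stays moved. The work goes in short steps, Python scripts to look and compute and a tool call to move; the robot and the scene stay as the last step left them, time stands still between calls to the robot, and variables do not carry over. Pictures are saved under pics/ and viewed, at most 10 in all, crops included, and the job is handed in when it is done.

Besides the shell and the picture viewer there is one more tool, called after ">>>" as name(argument=value, ...) on one line, values as JSON. arm_command: Moves the arm, as the interface text tells. Its arguments: {"type":"object","properties":{"motion":{"type":"array"},"force":{"type":"number"}},"required":["motion"]}

```bash
mkdir -p pics; ls
python3 - <<'E'
from workcell import observe, optics, order, env
import cv2,numpy as np
s=observe();print(s, env.grip_point_offset)
for n in ["scene","side","wrist"]:
    c=optics.calibration(n);print(n,c)
    cv2.imwrite(f"pics/{n}0.png",optics.read_camera(n)[:,:,::-1])
E
```

```text
pics
{'t': 0.0, 'joint_positions': array([ 1.04970253e+00,  3.81223079e-01,  1.29831487e+00, -3.76683820e-06,
        1.46362986e+00, -2.15289007e-01]), 'qvel': array([ 3.94454415e-04, -1.25245591e-03,  1.43711809e-04,  4.90976422e-05,
        1.35955806e-04,  5.78810290e-04]), 'tau': array([-2.12390537e-04, -4.48443961e+01, -2.31279892e+01, -8.96891947e-05,
        4.75660083e-03, -3.99641817e-05]), 'eef_pos': array([0.16541793, 0.52419982, 0.23067901]), 'tcp_rot': array([[-9.53604963e-01,  3.01059737e-01, -7.80911529e-04],
       [ 3.01060566e-01,  9.53604039e-01, -1.36796034e-03],
       [ 3.32842607e-04, -1.53959544e-03, -9.99998759e-01]]), 'contact_force': array([-0.15476532, -0.04982557,  0.6232596 ]), 'torque': array([ 0.0059668 , -0.01235323,  0.0364506 ]), 'gripper_force': 0.0, 'finger_gap': 0.08555385271403512} 0.0187
scene {'fx': 497.8522278991006, 'fy': 497.8522278991006, 'cx': 320.04340181905525, 'cy': 239.4437386922031, 'origin': array([ 0.08291131, -0.35728976,  0.68200683]), 'orientation': array([[ 0.84444948,  0.33812075, -0.41542681],
       [-0.53531495,  0.5595577
[... 156 characters left out ...]
4.61682101112396, 'origin': array([1.01388408, 0.5283058 , 0.88505207]), 'orientation': array([[-0.51100963, -0.64505935,  0.56812638],
       [ 0.85954065, -0.38937399,  0.33102532],
       [ 0.00768266,  0.65748485,  0.7534286 ]])}
wrist {'fx': 353.17752620748473, 'fy': 353.17752620748473, 'cx': 319.46283521271306, 'cy': 239.16777411271784, 'T_tool_cam': array([[ 8.29898283e-04,  9.60063494e-01,  2.79780985e-01,
         7.11841805e-02],
       [ 9.99999655e-01, -8.01372648e-04, -2.16345558e-04,
        -1.20731931e-04],
       [ 1.65033565e-05,  2.79781068e-01, -9.60063828e-01,
        -1.43283170e-01],
       [ 0.00000000e+00,  0.00000000e+00,  0.00000000e+00,
         1.00000000e+00]])}
```

View pics/scene0.png

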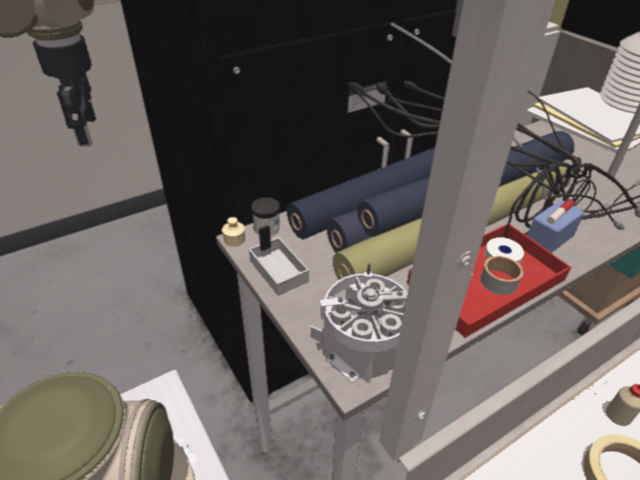

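View pics/side0.png

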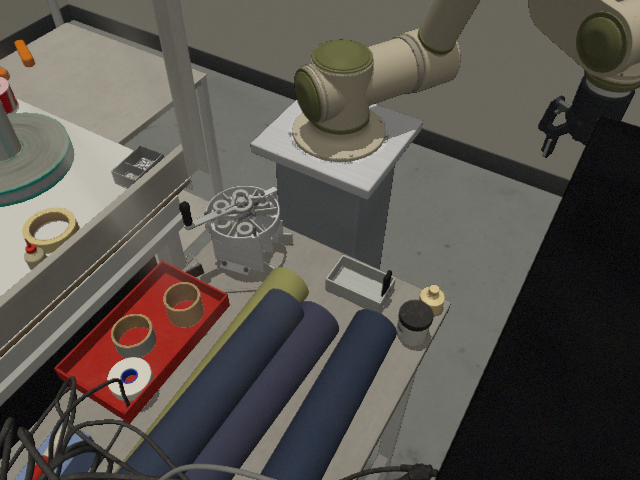

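The scene image shows the tray at about (278,265) and the drum at about (365,310). The side image shows the tray at about (360,283), the drum at about (243,225) and the lever knob at about (186,212). I'll enlarge both.

Run:
```python
import cv2
a=cv2.imread("pics/scene0.png")[195:385,215:425];cv2.imwrite("pics/sc.png",cv2.resize(a,None,fx=3.1,fy=3.1,interpolation=cv2.INTER_CUBIC))
a=cv2.imread("pics/side0.png")[175:325,175:455];cv2.imwrite("pics/sd.png",cv2.resize(a,None,fx=2.8,fy=2.8,interpolation=cv2.INTER_CUBIC))
```

```text
(no output)
```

View pics/sc.png

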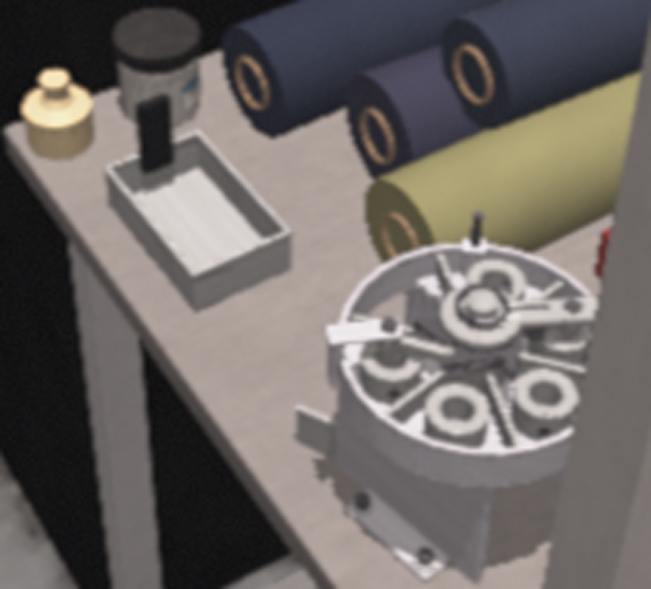

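View pics/sd.png

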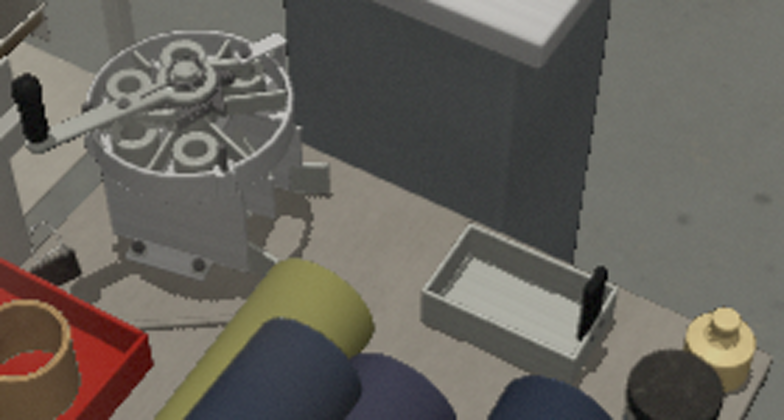

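```bash
cat > h.py <<'E'
from workcell import observe, optics, order, env
import numpy as np, cv2
def ray(n,p,st=None):
    c=optics.calibration(n)
    d=np.array([(p[0]-c['cx'])/c['fx'],-(p[1]-c['cy'])/c['fy'],-1.])
    if n=='wrist':
        T=np.eye(4);T[:3,:3]=st['tcp_rot'];T[:3,3]=st['eef_pos'];T=T@c['T_tool_cam'];o,R=T[:3,3],T[:3,:3]
    else:o,R=c['origin'],c['orientation']
    d=R@d;return o,d/np.linalg.norm(d)
def onz(n,p,z,st=None):
    o,d=ray(n,p,st);return o+d*(z-o[2])/d[2]
def tri(n1,p1,n2,p2,s1=None,s2=None):
    o1,d1=ray(n1,p1,s1);o2,d2=ray(n2,p2,s2)
    t=np.linalg.lstsq(np.c_[d1,-d2],o2-o1,rcond=None)[0]
    a,b=o1+t[0]*d1,o2+t[1]*d2;return (a+b)/2,np.linalg.norm(a-b)
def circ(P):
    P=np.array(P);s=np.linalg.lstsq(np.c_[2*P[:,:2],np.ones(len(P))],(P[:,:2]**2).sum(1),rcond=None)[0]
    return s[:2],np.sqrt(s[2]+s[0]**2+s[1]**2)
E
python3 - <<'E'
from h import *
np.set_printoptions(precision=4,suppress=True)
S=lambda x,y:(215+x/3.1,195+y/3.1)
D=lambda x,y:(175+x/2.8,175+y/2.8)
sc=[onz('scene',S(*p),.032)for p in[(108,172),(200,132),(290,232),(195,275)]]
sd=[onz('side',D(*p),.032)for p in[(615,291),(576,357),(425,293),(470,226)]]
for a in(sc,sd):
    a=np.array(a);print(a[:,:2],a.mean(0)[:2],[np.linalg.norm(a[i]-a[i-1]) for i in range(4)])
    e=a[2]+a[3]-a[0]-a[1];print('yaw',np.degrees(np.arctan2(e[1],e[0])))
print('hub',tri('scene',S(484,303),'side',D(186,70)))
print('rim scene',circ([onz('scene',S(*p),.112)for p in[(342,322),(350,390),(400,440),(475,452),(475,243),(410,262),(530,442)]]))
print('rim side',circ([onz('side',D(*p),.112)for p in[(88,105),(292,100),(185,30),(190,175),(110,150),(270,145)]]))
print('handle top',tri('scene',S(154,98),'side',D(601,270)))
print('knob mid',onz('side',D(32,112),.165)[:2],'top',onz('side',D(27,80),.186)[:2])
print('feet bolts scene',[onz('scene',S(*p),.012)[:2]for p in[(362,500),(426,555)]])
print('feet bolts side',[onz('side',D(*p),.012)[:2]for p in[(138,246),(198,265)]])
print('leadin tip scene', onz('scene',S(297,410),.03)[:2],'side',onz('side',D(330,162),.03)[:2])
E
```

```text
[[0.3619 0.3148]
 [0.4297 0.3188]
 [0.4313 0.2099]
 [0.3654 0.2081]] [0.3971 0.2629] [np.float64(0.10682705714746829), np.float64(0.06788365153676665), np.float64(0.10895673519945083), np.float64(0.06599353528190131)]
yaw -88.65744921681765
[[0.3665 0.3238]
 [0.4279 0.3255]
 [0.433  0.2168]
 [0.3669 0.2143]] [0.3986 0.2701] [np.float64(0.10954977825021738), np.float64(0.061351531241654066), np.float64(0.10888739925855348), np.float64(0.06611453291604828)]
yaw -88.54690535057938
hub (array([0.4278, 0.0289, 0.1377]), np.float64(0.003654394587594641))
rim scene (array([0.4238, 0.0269]), np.float64(0.06645857885598554))
rim side (array([0.4271, 0.0319]), np.float64(0.06753760142539428))
handle top (array([0.3946, 0.3178, 0.078 ]), np.float64(0.007835496211285334))
knob mid [ 0.5267 -0.0111] top [ 0.5213 -0.0151]
feet bolts scene [array([0.37  , 0.0369]), array([ 0.3792, -0.0081])]
feet bolts side [array([0.4864, 0.0187]), array([0.4788, 0.064 ])]
leadin tip scene [0.3646 0.0932] side [0.3648 0.0997]
```

>>> arm_command(motion=[[0,0,-0.1,-0.04,-0.04,-0.03,-1],[0,0,-0.2,-0.08,-0.08,-0.06,-1],[0,0,-0.33,-0.12,-0.115,-0.09,-1],[0,0,-0.33,-0.15,-0.145,-0.1,-1],[0,0,-0.33,-0.18,-0.175,-0.1,-1],[0,0,-0.33,-0.21,-0.205,-0.1,-1],[0,0,-0.33,-0.24,-0.235,-0.1,-1],[0,0,-0.33,-0.27,-0.265,-0.1,-1],[0,0,-0.33,-0.295,-0.285,-0.1,0],[0,0,-0.33,-0.308,-0.295,-0.1,0],[0,0,-0.33,-0.308,-0.295,-0.1,0],[0,0,-0.33,-0.308,-0.295,-0.1,0],[0,0,-0.33,-0.308,-0.295,-0.1,0],[0,0,-0.33,-0.308,-0.295,-0.1,0]])

```text
t: 1.32
eef_pos: [0.3701, 0.1507, 0.3312]
tcp_rot: [[-1.0, -0.024, -0.001], [-0.024, 1.0, 0.0], [0.001, 0.0, -1.0]]
contact_force: [-0.0, -0.7, 0.3]
finger_gap: 0.0427
gripper_force: 0.0
```

Run:
```python
from h import *
import pickle
s=observe();im=optics.read_camera('wrist')[:,:,::-1].copy();cv2.imwrite('pics/w1.png',im);pickle.dump(s,open('w1.pkl','wb'))
np.set_printoptions(precision=4,suppress=True);print(s['t'],s['eef_pos'],s['tcp_rot'],s['joint_positions'],s['finger_gap'],s['qvel'])
```

```text
1.3167 [0.3701 0.1507 0.3312] [[-0.9997 -0.0239 -0.0005]
 [-0.0239  0.9997  0.0002]
 [ 0.0005  0.0002 -1.    ]] [ 0.0881  0.0464  1.4537  0.0003  1.6421 -1.5066] 0.04265835493149839 [ 0.0304 -0.0063 -0.0008  0.0006  0.0006 -0.0006]
```

View pics/w1.png

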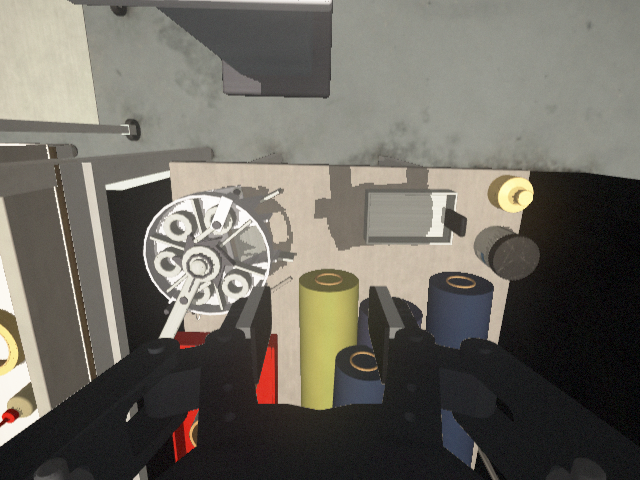

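The wrist picture shows the drum around (207,255), the lead-ins near (275,195) and (280,285), the tray at (410,217), its handle at (455,222), the jar at (507,252) and the weight at (515,195). I'll zoom in on the working area.

Run:
```python
import cv2
a=cv2.imread("pics/w1.png")[170:350,135:301];b=cv2.imread("pics/w1.png")[170:270,350:480]
import numpy as np
a=cv2.resize(a,None,fx=3.3,fy=3.3,interpolation=cv2.INTER_CUBIC)
cv2.imwrite("pics/w1a.png",a);print(a.shape)
cv2.imwrite("pics/w1b.png",cv2.resize(b,None,fx=5,fy=5,interpolation=cv2.INTER_CUBIC))
```

```text
(594, 548, 3)
```

View pics/w1a.png

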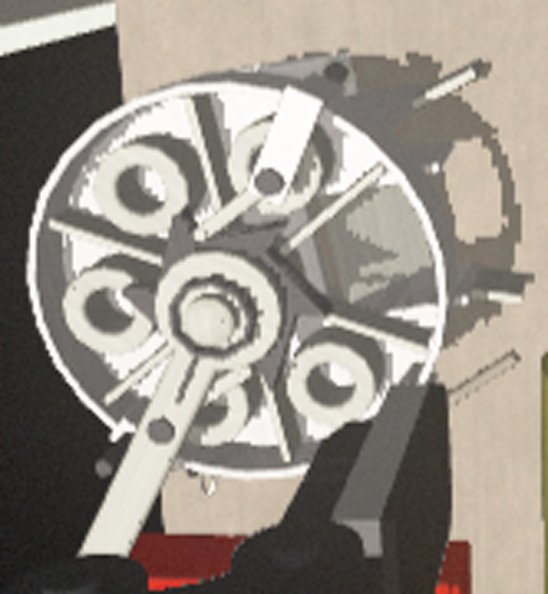

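View pics/w1b.png

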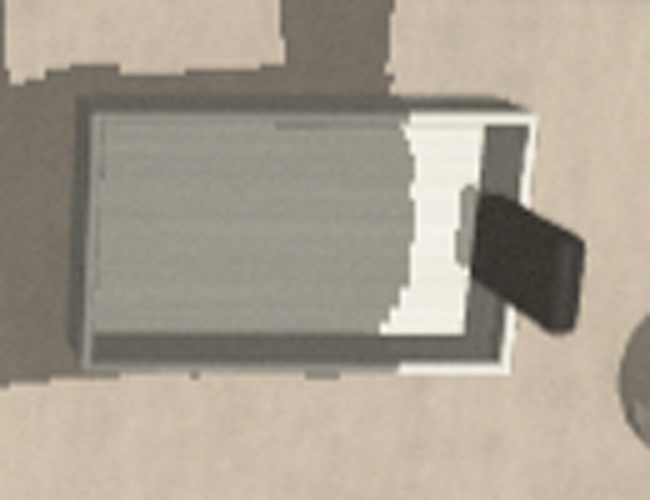

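Run:
```python
from h import *
import pickle
np.set_printoptions(precision=4,suppress=True)
st=pickle.load(open('w1.pkl','rb'))
A=lambda x,y:(135+x/3.3,170+y/3.3)
B=lambda x,y:(350+x/5,170+y/5)
W=lambda p,z:onz('wrist',p,z,st)[:2]
a=np.array([W(B(*p),.032)for p in[(92,108),(537,113),(511,375),(83,370)]])
print(a,a.mean(0),[np.linalg.norm(a[i]-a[i-1])for i in range(4)]);e=a[0]+a[3]-a[1]-a[2];print('tray yaw',np.degrees(np.arctan2(e[1],e[0])))
print('handle top',W(B(566,287),.076),'long side',W(B(580,240),.076),W(B(560,333),.076))
c,r=circ([W(A(*p),.112)for p in[(30,265),(60,160),(130,100),(200,83),(300,98),(380,150),(430,225),(443,300),(120,432),(190,468),(270,474)]])
print('rim',c,r,'hub',W(A(208,314),.138))
for p in[(160,430),(108,556),(135,493)]:
    q=W(A(*p),.1325);d=q-c;print('lever',q,np.linalg.norm(d),np.degrees(np.arctan2(d[1],d[0]))-52)
for p in[(418,103),(485,68),(460,298),(525,295),(530,280)]:print('lead',W(A(*p),.03))
t=W(A(485,68),.03)-W(A(525,290),.03);print(np.linalg.norm(t),np.degrees(np.arctan2(t[1],t[0]))-180+90)
print('foot/bolt',W(A(337,72),.012))
# pocket collar centres, z .112
for p in[(135,187),(280,165),(108,310),(330,385)]:
    q=W(A(*p),.112);d=q-c;print('collar',q,np.linalg.norm(d),np.degrees(np.arctan2(d[1],d[0])))
im=cv2.imread('pics/w1.png')
print('weight top',W((520,198),.053),'jar top',W((514,257),.064))
```

```text
[[0.364  0.2121]
 [0.3625 0.324 ]
 [0.4314 0.3264]
 [0.4328 0.2141]] [0.3976 0.2692] [np.float64(0.06880356402591714), np.float64(0.11192713431916859), np.float64(0.06892605564032113), np.float64(0.11232333249510162)]
tray yaw -89.25868627413814
handle top [0.3965 0.3188] long side [0.3853 0.3205] [0.4076 0.3189]
rim [0.4282 0.0298] 0.06810423103887513 hub [0.4273 0.029 ]
lever [0.4696 0.0088] 0.04648920487473164 -78.91009983677523
lever [ 0.5161 -0.0123] 0.0975403841078798 -77.59549534077594
lever [ 0.4925 -0.0012] 0.07143114307298161 -77.79667099784615
lead [0.3799 0.0776]
lead [0.3657 0.1034]
lead [0.4591 0.0929]
lead [0.4572 0.1191]
lead [0.4507 0.1211]
0.0906888760439818 -260.03463567347933
foot/bolt [0.3715 0.0427]
collar [ 0.3944 -0.0005] 0.04540869789498174 -138.00915732488485
collar [0.386  0.0463] 0.04524439292487806 158.64818124377493
collar [ 0.4366 -0.0132] 0.04384938339043151 -78.83212559138734
collar [0.4618 0.0591] 0.04452607200612861 41.007676799629
weight top [0.3641 0.3919] jar top [0.4353 0.3915]
```

Everything agrees with the stated sizes:

| Item | Measured |
|---|---|
| Tray rim | 112 × 69 mm |
| Tray centre | (0.3976, 0.2692), yaw about -89.3° |
| Dispenser axis | (0.4275, 0.0293), yaw about -79° |
| Lead-in tips | 91 mm apart |

Next I'll grasp the handle.

>>> arm_command(motion=[[0,0,0.01,-0.008,0.035,0.02,0],[0,0,0.01,-0.016,0.07,0.045,0],[0,0,0.01,-0.024,0.1,0.07,0],[0,0,0.01,-0.031,0.13,0.095,0],[0,0,0.01,-0.031,0.155,0.12,0],[0,0,0.01,-0.031,0.168,0.15,0],[0,0,0.01,-0.031,0.168,0.18,0],[0,0,0.01,-0.031,0.168,0.2,0],[0,0,0.01,-0.031,0.168,0.225,0],[0,0,0.01,-0.031,0.168,0.25,0],[0,0,0.01,-0.031,0.168,0.275,0],[0,0,0.01,-0.031,0.168,0.291,0],[0,0,0.01,-0.031,0.168,0.291,0],[0,0,0.01,-0.031,0.168,0.291,0]])

```text
t: 2.53
eef_pos: [0.3965, 0.32, 0.0403]
tcp_rot: [[-1.0, -0.016, -0.001], [-0.016, 1.0, -0.0], [0.001, -0.0, -1.0]]
contact_force: [0.2, 0.9, -0.1]
finger_gap: 0.0427
gripper_force: 0.0
```

>>> arm_command(motion=[[0,0,0,0,0,0,1],[0,0,0,0,0,0,1],[0,0,0,0,0,0,1],[0,0,0,0,0,0,1],[0,0,0,0,0,0,1],[0,0,0,0,0,0,1],[0,0,0,0,0,0,1],[0,0,0,0,0,0,1]], force=50)

```text
t: 3.2
eef_pos: [0.3978, 0.3193, 0.0415]
tcp_rot: [[-1.0, -0.014, 0.002], [-0.014, 1.0, 0.001], [-0.002, 0.001, -1.0]]
contact_force: [-0.8, -0.9, 6.3]
finger_gap: 0.0074
gripper_force: 49.2
```

>>> arm_command(motion=[[0,0,-0.03,0.0015,-0.012,-0.001,1],[0,0,-0.06,0.003,-0.028,-0.001,1],[0,0,-0.09,0.005,-0.045,-0.001,1],[0,0,-0.12,0.007,-0.062,-0.001,1],[0,0,-0.15,0.009,-0.078,-0.001,1],[0,0,-0.178,0.01,-0.093,-0.001,1],[0,0,-0.178,0.01,-0.093,-0.001,1],[0,0,-0.178,0.01,-0.093,-0.001,1],[0,0,-0.178,0.01,-0.093,-0.001,1]])

```text
t: 3.95
eef_pos: [0.389, 0.2265, 0.0416]
tcp_rot: [[-0.982, -0.19, 0.001], [-0.19, 0.982, 0.0], [-0.001, 0.0, -1.0]]
contact_force: [-0.4, -0.1, -3.0]
finger_gap: 0.0072
gripper_force: 48.8
```

Run:
```python
from h import *
import pickle
s=observe();im=optics.read_camera('side')[:,:,::-1].copy();w=optics.read_camera('wrist')[:,:,::-1].copy();cv2.imwrite('pics/w2.png',w);pickle.dump(s,open('w2.pkl','wb'))
a=cv2.resize(im[190:330,200:420],None,fx=2.5,fy=2.5,interpolation=cv2.INTER_CUBIC)
cv2.imwrite('pics/w2s.png',im)
cv2.imwrite('pics/c2.png',cv2.resize(w[150:350,100:366],None,fx=3,fy=3,interpolation=cv2.INTER_CUBIC))
np.set_printoptions(precision=4,suppress=True);print(s['t'],s['eef_pos'],s['tcp_rot'],s['contact_force'])
```

```text
3.95 [0.389  0.2265 0.0416] [[-0.9818 -0.1902  0.0007]
 [-0.1902  0.9818  0.0004]
 [-0.0008  0.0003 -1.    ]] [-0.3729 -0.0745 -3.0299]
```

View pics/w2.png

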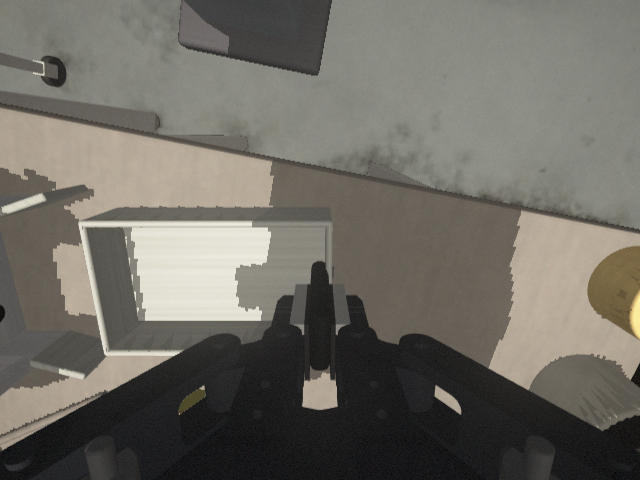

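Run:
```python
from h import *
import pickle
np.set_printoptions(precision=4,suppress=True)
st=pickle.load(open('w2.pkl','rb'))
T=np.radians(-79);R=np.array([[np.cos(T),-np.sin(T)],[np.sin(T),np.cos(T)]]);c=np.array([.4275,.0293])
for n,p,z in[('low top',(85,377),.03),('low base',(107,345),0),('up base',(93,192),0),('up top',(80,185),.03),('tray fu',(80,222),.032),('tray fl',(106,354),.032),('tray bu',(332,222),.032)]:
    q=onz('wrist',p,z,st)[:2];print(n,q,R.T@(q-c))
```

```text
low top [0.4591 0.117 ] [-0.0801  0.0477]
low base [0.4609 0.1112] [-0.074   0.0484]
up base [0.3694 0.1016] [-0.0821 -0.0433]
up top [0.3592 0.1141] [-0.0962 -0.0509]
tray fu [0.3753 0.1154] [-0.0945 -0.0348]
tray fl [0.4416 0.1284] [-0.0946  0.0327]
tray bu [0.354  0.2253] [-0.2064 -0.0348]
```

View pics/c2.png

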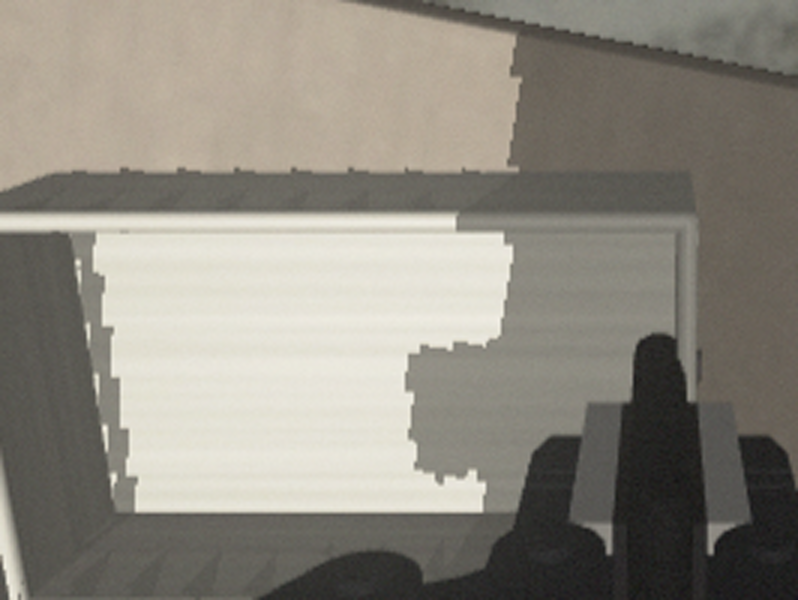

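Lead-in tips are at dispenser y of about -43 and +48 mm. The tray front is at x = -94.5 mm, aligned and about 1–2 mm off-centre. I'll insert in stages.

>>> arm_command(motion=[[0,0,0,-0.0015,-0.005,0,1],[0,0,0,-0.0015,-0.012,0,1],[0,0,0,-0.0015,-0.02,0,1],[0,0,0,-0.0015,-0.027,0,1],[0,0,0,-0.0015,-0.034,0,1],[0,0,0,-0.0015,-0.04,0,1],[0,0,0,-0.0015,-0.045,0,1],[0,0,0,-0.0015,-0.045,0,1]])

```text
t: 4.72
eef_pos: [0.3992, 0.181, 0.0415]
tcp_rot: [[-0.982, -0.19, 0.001], [-0.19, 0.982, -0.0], [-0.0, -0.001, -1.0]]
contact_force: [0.5, -1.1, 3.5]
finger_gap: 0.0075
gripper_force: 50.1
```

>>> arm_command(motion=[[0,0,0,0,-0.005,0,1],[0,0,0,0,-0.01,0,1],[0,0,0,0,-0.014,0,1],[0,0,0,0,-0.017,0,1],[0,0,0,0,-0.019,0,1],[0,0,0,0,-0.02,0,1],[0,0,0,0,-0.02,0,1]])

```text
t: 5.3
eef_pos: [0.4026, 0.1632, 0.0415]
tcp_rot: [[-0.982, -0.19, 0.0], [-0.19, 0.982, 0.002], [-0.001, 0.002, -1.0]]
contact_force: [-2.8, 10.7, 5.2]
finger_gap: 0.0073
gripper_force: 50.4
```

>>> arm_command(motion=[[0,0,0,0,-0.001,0,1],[0,0,0,0,-0.002,0,1],[0,0,0,0,-0.002,0,1]])

```text
t: 5.55
eef_pos: [0.4026, 0.163, 0.0418]
tcp_rot: [[-0.982, -0.19, 0.0], [-0.19, 0.982, 0.005], [-0.001, 0.005, -1.0]]
contact_force: [-3.6, 28.4, 9.3]
finger_gap: 0.0076
gripper_force: 51.2
```

>>> arm_command(motion=[[0,0,0,0,0.002,0,1],[0,0,0,0,0.003,0,1],[0,0,0,0,0.003,0,0],[0,0,0,0,0.003,0,0],[0,0,0,0,0.003,0,0],[0,0,0,0,0.003,0,0],[0,0,0,0,0.003,-0.02,0],[0,0,0,0,0.003,-0.05,0],[0,0,0,0,0.003,-0.09,0],[0,0,0,0,0.003,-0.13,0],[0,0,0,0,0.003,-0.17,0],[0,0,0,0,0.003,-0.19,0],[0,0,0,0,0.003,-0.2,0]])

```text
t: 6.63
eef_pos: [0.4031, 0.1634, 0.2445]
tcp_rot: [[-0.982, -0.191, 0.005], [-0.191, 0.982, 0.0], [-0.005, -0.001, -1.0]]
contact_force: [-0.5, 0.4, -0.2]
finger_gap: 0.043
gripper_force: 0.0
```

Run:
```python
from h import *
import pickle
np.set_printoptions(precision=4,suppress=True)
s1=pickle.load(open('w1.pkl','rb'))
for a,b in [((402,462),(188,182)),((402,455),(165,205))]: print('sc-side',tri('scene',a,'side',b))
for b in [(188,182),(165,205),(188,200)]: print('side-w',[tri('wrist',a,'side',b,s1) for a in [(88,165),(105,165),(50,150)]])
print('knob chk', tri('wrist',(110,342),'side',(175+37/2.8,175+145/2.8),s1))
s=observe();print(s['t'],s['eef_pos'],s['tcp_rot'],s['joint_positions'],s['finger_gap'])
cv2.imwrite('pics/w3.png',optics.read_camera('wrist')[:,:,::-1]);pickle.dump(s,open('w3.pkl','wb'))
cv2.imwrite('pics/sd3.png',optics.read_camera('side')[:,:,::-1])
# tray stays home? compare w3 light rim ; handle dark pixels in side
a=cv2.imread('pics/sd3.png')[200:330,230:400];m=(a.max(2)<45).astype('uint8')
n,l,st,c=cv2.connectedComponentsWithStats(m);print([(st[i],c[i]) for i in range(1,n) if st[i][4]>40])
```

```text
sc-side (array([ 0.3528, -0.1673,  0.0303]), np.float64(0.011492547941077642))
sc-side (array([ 0.3928, -0.1684, -0.0011]), np.float64(0.06650497474524196))
side-w [(array([ 0.3453, -0.1673,  0.0106]), np.float64(0.03253433165523699)), (array([ 0.3477, -0.1539,  0.0131]), np.float64(0.05113319579913489)), (array([ 0.325 , -0.2067, -0.0098]), np.float64(0.003263776416223544))]
side-w [(array([ 0.3565, -0.2406, -0.093 ]), np.float64(0.04455259233160848)), (array([ 0.3597, -0.2226, -0.0877]), np.float64(0.0672139667307561)), (array([ 0.3314, -0.2937, -0.1244]), np.float64(0.0007405615432346113))]
side-w [(array([ 0.3477, -0.1886, -0.0438]), np.float64(0.009445765625643228)), (array([ 0.3497, -0.1754, -0.0431]), np.float64(0.030109727808318932)), (array([ 0.3269, -0.2287, -0.0628]), np.float64(0.030722370323134796))]
knob chk (array([ 0.5146, -0.0488,  0.1281]), np.float64(0.0506577213360459))
6.6333 [0.4031 0.1634 0.2445] [[-0.9816 -0.191   0.0054]
 [-0.191   0.9816  0.0005]
 [-0.0054 -0.0005 -1.    ]] [ 0.1117  0.164   1.5679 -0.0001  1.4042 -1.6512] 0.04301495482681267
[(array([ 78,  38,   7,  26, 126], dtype=int32), array([81.1587, 49.4921])), (array([ 61, 112,  13,  18,  62], dtype=int32), array([ 67.5968, 120.9677]))]
```

>>> arm_command(motion=[[0,0,0.08,-0.01,-0.025,0,0],[0,0,0.18,-0.022,-0.055,0,0],[0,0,0.28,-0.035,-0.085,0,0],[0,0,0.38,-0.047,-0.115,0,0],[0,0,0.48,-0.06,-0.145,0,0],[0,0,0.58,-0.072,-0.175,0,0],[0,0,0.65,-0.082,-0.2,0,0],[0,0,0.65,-0.082,-0.2,0,0],[0,0,0.65,-0.082,-0.2,0.01,0],[0,0,0.65,-0.082,-0.2,0.01,0]])

```text
t: 7.57
eef_pos: [0.52, -0.0171, 0.2285]
tcp_rot: [[-0.897, 0.442, -0.005], [0.442, 0.897, 0.001], [0.005, -0.001, -1.0]]
contact_force: [-0.2, -0.4, -0.4]
finger_gap: 0.0426
gripper_force: 0.0
```

Run:
```python
from h import *
np.set_printoptions(precision=4,suppress=True)
c=optics.calibration('side')
q=c['orientation'].T@(np.array([.4014,.1634,.055])-c['origin']);print('handle pred px',c['cx']+c['fx']*q[0]/-q[2],c['cy']-c['fy']*q[1]/-q[2])
s=observe();print(s['t'],s['eef_pos'],s['tcp_rot'],s['joint_positions'])
im=optics.read_camera('wrist')[:,:,::-1].copy();sd=optics.read_camera('side')[:,:,::-1].copy()
cv2.imwrite('pics/w4.png',im)
o=np.hstack([cv2.resize(im,(400,300)),cv2.resize(sd[110:310,120:387],(400,300))]);cv2.imwrite('pics/c4.png',np.vstack([o,cv2.resize(im[200:350,220:420],(400,300)).repeat(2,1)[:, ::2][:, :400].copy() if 0 else np.hstack([cv2.resize(im[180:480,120:520],(400,300)),np.zeros((300,400,3),'uint8')])]))
```

```text
handle pred px 310.89993528360117 249.16847423544445
7.5667 [ 0.52   -0.0171  0.2285] [[-0.897   0.4421 -0.0052]
 [ 0.4421  0.897   0.0014]
 [ 0.0053 -0.001  -1.    ]] [-0.2608  0.3331  1.38    0.0001  1.4339 -1.3737]
```

View pics/c4.png

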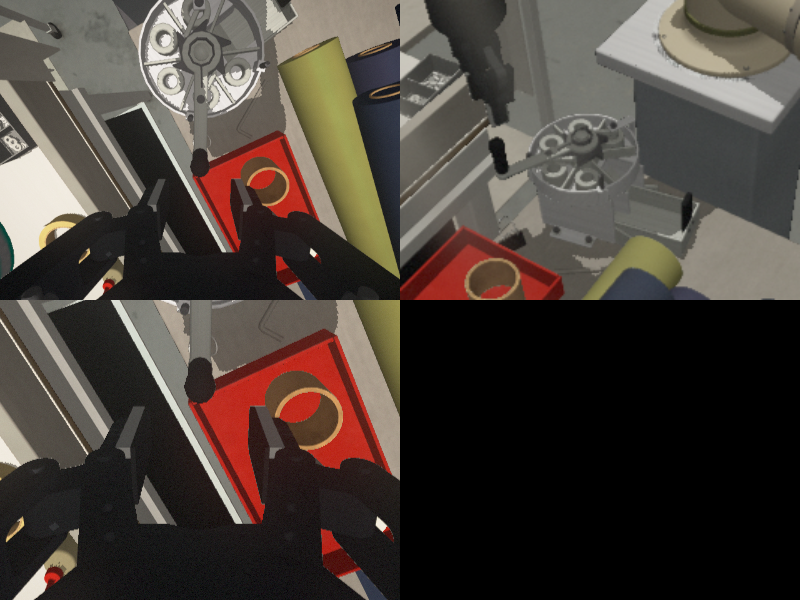

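The knob is centred between the fingers at about (320,275) in the wrist view, and the tray handle is exactly at its home pixel. I'll check the radial position numerically.

Run:
```python
from h import *
np.set_printoptions(precision=4,suppress=True)
s=observe();im=cv2.imread('pics/w4.png')
m=(im[180:310,290:350].max(2)<50).astype('uint8');n,l,st,c=cv2.connectedComponentsWithStats(m)
for i in range(1,n):
    if st[i][4]>60: print(st[i],c[i])
for r in (265,270,275): print(onz('wrist',(320,r),.186,s))
```

```text
[  14   58   32   45 1025] [29.2107 80.4732]
[  0 109  12  21 138] [  3.6377 122.0725]
[ 0.5194 -0.016   0.186 ]
[ 0.5221 -0.0173  0.186 ]
[ 0.5248 -0.0186  0.186 ]
```

>>> arm_command(motion=[[0,0,0,0,0,0.02,0.1],[0,0,0,0,0,0.04,0.1],[0,0,0,0,0,0.06,0.1],[0,0,0,0,0,0.075,0.1],[0,0,0,0,0,0.0805,0.3],[0,0,0,0,0,0.0805,0.3],[0,0,0,0,0,0.0805,0.3]])

```text
t: 8.25
eef_pos: [0.5214, -0.017, 0.1515]
tcp_rot: [[-0.897, 0.441, 0.001], [0.441, 0.897, -0.0], [-0.001, 0.0, -1.0]]
contact_force: [-0.6, 1.2, 0.2]
finger_gap: 0.03
gripper_force: 0.0
```

>>> arm_command(motion=[[0,0,0,0,0.0065,0,0.3],[0,0,-0.105,0.0013,0.0174,0,0.3],[0,0,-0.209,0.0037,0.0282,0,0.3],[0,0,-0.314,0.0071,0.0386,0,0.3],[0,0,-0.419,0.0117,0.0486,0,0.3],[0,0,-0.524,0.0174,0.0581,0,0.3],[0,0,-0.628,0.0239,0.067,0,0.3],[0,0,-0.733,0.0313,0.0751,0,0.3],[0,0,-0.838,0.0395,0.0823,0,0.3],[0,0,-0.942,0.0486,0.0887,0,0.3],[0,0,-1.047,0.0581,0.0942,0,0.3],[0,0,-1.152,0.0682,0.0985,0,0.3],[0,0,-1.2,0.0735,0.1005,0,0.3],[0,0,-1.257,0.0788,0.1019,0,0.3],[0,0,-1.257,0.0788,0.1019,0,0.3]])

```text
t: 9.5
eef_pos: [0.4968, 0.1086, 0.152]
tcp_rot: [[-0.695, -0.719, 0.005], [-0.719, 0.695, -0.003], [-0.002, -0.006, -1.0]]
contact_force: [6.3, -7.0, -4.1]
finger_gap: 0.03
gripper_force: 4.5
```

>>> arm_command(motion=[[0,0,0,0,0.002,0,0.3],[0,0,0,0,0.003,0,0.3],[0,0,0,0,0.003,0,0.3]])

```text
t: 9.75
eef_pos: [0.4963, 0.1094, 0.152]
tcp_rot: [[-0.698, -0.716, 0.008], [-0.717, 0.698, -0.004], [-0.002, -0.008, -1.0]]
contact_force: [11.1, -13.1, -6.9]
finger_gap: 0.0297
gripper_force: 8.5
```

>>> arm_command(motion=[[0,0,0,0,-0.0095,0,0.3],[0,0,0.105,0.0006,-0.0205,0,0.3],[0,0,0.209,0.0023,-0.0313,0,0.3],[0,0,0.314,0.0051,-0.0419,0,0.3],[0,0,0.419,0.0091,-0.0522,0,0.3],[0,0,0.524,0.0141,-0.062,0,0.3],[0,0,0.628,0.0201,-0.0712,0,0.3],[0,0,0.733,0.027,-0.0798,0,0.3],[0,0,0.838,0.0347,-0.0875,0,0.3],[0,0,0.942,0.0433,-0.0944,0,0.3],[0,0,1.047,0.0525,-0.1004,0,0.3],[0,0,1.152,0.0623,-0.1054,0,0.3],[0,0,1.257,0.0726,-0.1094,0,0.3],[0,0,1.257,0.0726,-0.1094,0,0.3],[0,0,1.257,0.0726,-0.1094,0,0.3],[0,0,1.257,0.0726,-0.1094,0,0.3]])

```text
t: 11.08
eef_pos: [0.5215, -0.0166, 0.1513]
tcp_rot: [[-0.898, 0.439, 0.001], [0.439, 0.898, 0.0], [-0.001, 0.0, -1.0]]
contact_force: [0.9, 0.0, -0.8]
finger_gap: 0.0296
gripper_force: 0.0
```

```bash
cat > chk.py <<'E'
import sys
from h import *
np.set_printoptions(precision=4,suppress=True)
n=sys.argv[1];s=observe()
w=optics.read_camera('wrist')[:,:,::-1].copy();sd=optics.read_camera('side')[:,:,::-1].copy()
cv2.imwrite(f'pics/w{n}.png',w);cv2.imwrite(f'pics/s{n}.png',sd)
# knob between the fingers in the wrist view (dark blob, upper centre)
print(s['eef_pos'],s['contact_force'])
# lever knob in the side view vs start: dark blob mean
for nm,im in(('start',cv2.imread('pics/side0.png')),('now',sd)):
    a=im[195:240,170:300];m=(a.max(2)<45).astype('uint8');k,l,st,c=cv2.connectedComponentsWithStats(m)
    print(nm,[(st[i][:5].tolist(),c[i].round(1).tolist()) for i in range(1,k) if st[i][4]>30])
E
python3 chk.py 5
```

```text
[ 0.5215 -0.0166  0.1513] [ 0.853   0.0082 -0.7763]
start [([9, 7, 13, 24, 207], [15.5, 18.2])]
now [([2, 0, 31, 30, 496], [17.6, 12.1])]
```

```bash
cat > lev.py <<'E'
import sys,pickle
from h import *
c0=np.array([.4275,.0293])
def proj(P,st):
    c=optics.calibration('wrist');T=np.eye(4);T[:3,:3]=st['tcp_rot'];T[:3,3]=st['eef_pos'];T=T@c['T_tool_cam']
    q=np.linalg.inv(T)@np.append(P,1);return c['cx']+c['fx']*q[0]/-q[2],c['cy']-c['fy']*q[1]/-q[2]
st=observe();im=optics.read_camera('wrist');g=im.max(2)
cv2.imwrite(f'pics/lev{sys.argv[1]}.png',im[:,:,::-1])
a=np.arange(-45,60,1.)
for r in(.05,.06,.075):
    v=[]
    for t in np.radians(a):
        u,w=proj([c0[0]+r*np.cos(t),c0[1]+r*np.sin(t),.1325],st)
        v.append(int(g[int(round(w)),int(round(u))]) if 0<=u<639 and 0<=w<479 else -1)
    print(r,' '.join(map(str,v[:60])))
E
python3 lev.py 5
```

```text
0.05 166 167 136 145 151 108 170 117 138 140 141 125 140 141 141 144 120 124 144 122 126 128 175 191 235 235 192 143 172 149 111 214 234 239 236 238 237 225 135 249 248 250 251 252 250 250 250 250 251 250 250 249 250 250 250 224 111 219 237 237
0.06 112 112 106 148 137 138 149 157 145 164 157 132 124 139 143 146 142 146 145 234 235 235 233 232 229 200 145 143 151 236 217 159 119 114 115 115 117 116 117 115 120 116 116 119 120 124 124 123 122 126 124 117 116 122 123 120 120 120 196 229
0.075 153 156 157 159 182 202 199 120 122 120 116 122 117 110 136 141 143 144 144 145 144 142 145 140 127 120 116 116 118 120 116 120 116 117 117 118 118 120 115 116 115 115 115 115 117 119 117 114 91 105 121 123 109 124 122 117 120 120 118 121
```

The lever strip is centred at -26°, back on its rest stop. Second stroke.

>>> arm_command(motion=[[0,0,0,0,0.0065,0,0.3],[0,0,-0.105,0.0013,0.0174,0,0.3],[0,0,-0.209,0.0037,0.0282,0,0.3],[0,0,-0.314,0.0071,0.0386,0,0.3],[0,0,-0.419,0.0117,0.0486,0,0.3],[0,0,-0.524,0.0174,0.0581,0,0.3],[0,0,-0.628,0.0239,0.067,0,0.3],[0,0,-0.733,0.0313,0.0751,0,0.3],[0,0,-0.838,0.0395,0.0823,0,0.3],[0,0,-0.942,0.0486,0.0887,0,0.3],[0,0,-1.047,0.0581,0.0942,0,0.3],[0,0,-1.152,0.0682,0.0985,0,0.3],[0,0,-1.2,0.0735,0.1005,0,0.3],[0,0,-1.257,0.0788,0.1019,0,0.3],[0,0,-1.257,0.0805,0.1024,0,0.3],[0,0,-1.257,0.0817,0.1028,0,0.3],[0,0,-1.257,0.0817,0.1028,0,0.3],[0,0,-1.257,0.0817,0.1028,0,0.3]])

```text
t: 12.73
eef_pos: [0.4959, 0.1093, 0.1509]
tcp_rot: [[-0.697, -0.717, 0.006], [-0.717, 0.697, -0.005], [-0.001, -0.007, -1.0]]
contact_force: [11.6, -14.9, -7.4]
finger_gap: 0.0301
gripper_force: 9.0
```

>>> arm_command(motion=[[0,0,0,0,-0.0095,0,0.3],[0,0,0.105,0.0006,-0.0205,0,0.3],[0,0,0.209,0.0023,-0.0313,0,0.3],[0,0,0.314,0.0051,-0.0419,0,0.3],[0,0,0.419,0.0091,-0.0522,0,0.3],[0,0,0.524,0.0141,-0.062,0,0.3],[0,0,0.628,0.0201,-0.0712,0,0.3],[0,0,0.733,0.027,-0.0798,0,0.3],[0,0,0.838,0.0347,-0.0875,0,0.3],[0,0,0.942,0.0433,-0.0944,0,0.3],[0,0,1.047,0.0525,-0.1004,0,0.3],[0,0,1.152,0.0623,-0.1054,0,0.3],[0,0,1.257,0.0726,-0.1094,0,0.3],[0,0,1.257,0.0726,-0.1094,0,0.3],[0,0,1.257,0.0726,-0.1094,0,0.3],[0,0,1.257,0.0726,-0.1094,0,0.3]])

```text
t: 14.07
eef_pos: [0.5213, -0.0165, 0.1509]
tcp_rot: [[-0.899, 0.439, 0.0], [0.439, 0.899, 0.0], [-0.0, 0.0, -1.0]]
contact_force: [-1.0, 0.7, -0.1]
finger_gap: 0.0302
gripper_force: 0.0
```

```bash
python3 lev.py 6
```

```text
0.05 157 160 155 134 142 112 164 128 130 138 140 119 131 137 134 138 166 144 124 120 119 170 183 229 230 229 205 137 162 161 91 161 221 233 233 231 230 221 137 245 245 246 248 249 246 248 247 246 248 247 247 246 246 247 247 234 105 121 231 232
0.06 106 106 106 134 140 125 128 143 129 154 142 151 121 132 134 137 136 140 141 229 228 229 227 227 225 196 139 139 143 226 208 113 122 107 111 110 106 106 108 108 112 106 108 111 117 115 115 115 117 118 118 111 110 114 118 116 116 116 175 134
0.075 148 147 150 105 182 193 191 113 114 113 110 110 109 104 130 133 136 134 137 138 139 134 134 135 110 109 111 111 111 114 113 112 110 111 112 111 113 112 112 111 113 112 110 113 113 111 112 112 87 98 117 113 108 114 114 115 110 113 110 115
```

Same result, with the lever at rest. Third stroke.

>>> arm_command(motion=[[0,0,0,0,0.0065,0,0.3],[0,0,-0.105,0.0013,0.0174,0,0.3],[0,0,-0.209,0.0037,0.0282,0,0.3],[0,0,-0.314,0.0071,0.0386,0,0.3],[0,0,-0.419,0.0117,0.0486,0,0.3],[0,0,-0.524,0.0174,0.0581,0,0.3],[0,0,-0.628,0.0239,0.067,0,0.3],[0,0,-0.733,0.0313,0.0751,0,0.3],[0,0,-0.838,0.0395,0.0823,0,0.3],[0,0,-0.942,0.0486,0.0887,0,0.3],[0,0,-1.047,0.0581,0.0942,0,0.3],[0,0,-1.152,0.0682,0.0985,0,0.3],[0,0,-1.2,0.0735,0.1005,0,0.3],[0,0,-1.257,0.0788,0.1019,0,0.3],[0,0,-1.257,0.0805,0.1024,0,0.3],[0,0,-1.257,0.0817,0.1028,0,0.3],[0,0,-1.257,0.0817,0.1028,0,0.3],[0,0,-1.257,0.0817,0.1028,0,0.3]])

```text
t: 15.62
eef_pos: [0.4959, 0.1094, 0.1509]
tcp_rot: [[-0.697, -0.718, 0.006], [-0.718, 0.697, -0.005], [-0.0, -0.007, -1.0]]
contact_force: [12.0, -15.7, -7.6]
finger_gap: 0.0301
gripper_force: 9.4
```

>>> arm_command(motion=[[0,0,0,0,-0.0095,0,0.3],[0,0,0.105,0.0006,-0.0205,0,0.3],[0,0,0.209,0.0023,-0.0313,0,0.3],[0,0,0.314,0.0051,-0.0419,0,0.3],[0,0,0.419,0.0091,-0.0522,0,0.3],[0,0,0.524,0.0141,-0.062,0,0.3],[0,0,0.628,0.0201,-0.0712,0,0.3],[0,0,0.733,0.027,-0.0798,0,0.3],[0,0,0.838,0.0347,-0.0875,0,0.3],[0,0,0.942,0.0433,-0.0944,0,0.3],[0,0,1.047,0.0525,-0.1004,0,0.3],[0,0,1.152,0.0623,-0.1054,0,0.3],[0,0,1.257,0.0726,-0.1094,0,0.3],[0,0,1.257,0.0726,-0.1094,0,0.3],[0,0,1.257,0.0726,-0.1094,0,0.3],[0,0,1.257,0.0726,-0.1094,0,0.3]])

```text
t: 16.95
eef_pos: [0.5213, -0.0164, 0.1509]
tcp_rot: [[-0.899, 0.438, 0.0], [0.438, 0.899, 0.0], [-0.0, 0.0, -1.0]]
contact_force: [-0.5, -0.2, 0.8]
finger_gap: 0.0297
gripper_force: 0.0
```

```bash
python3 lev.py 7 | tail -1
```

```text
0.075 135 136 140 99 171 179 176 102 104 101 107 102 104 98 124 127 126 123 127 127 126 126 125 121 107 105 102 101 104 105 104 107 103 102 100 101 103 105 98 101 104 100 99 105 104 104 105 102 83 95 107 104 101 102 106 104 104 105 103 106
```

>>> arm_command(motion=[[0,0,0,0,0,-0.02,0.3],[0,0,0,0,0,-0.05,0.3],[0,0,0,0,0,-0.08,0.3],[0,0,0,0,0,-0.1,0],[0,0,-0.1,0.03,0.018,-0.1,0],[0,0,-0.2,0.06,0.035,-0.1,0],[0,0,-0.3,0.09,0.053,-0.1,0],[0,0,-0.4,0.12,0.07,-0.1,0],[0,0,-0.5,0.15,0.088,-0.1,0],[0,0,-0.6,0.175,0.103,-0.1,0],[0,0,-0.646,0.186,0.11,-0.1,0],[0,0,-0.646,0.186,0.11,-0.1,0],[0,0,-0.646,0.186,0.11,-0.1,0],[0,0,-0.646,0.186,0.11,-0.1,0]])

```text
t: 18.17
eef_pos: [0.4032, 0.1635, 0.2508]
tcp_rot: [[-0.982, -0.187, 0.0], [-0.187, 0.982, -0.0], [-0.0, -0.0, -1.0]]
contact_force: [-0.8, -0.2, 0.3]
finger_gap: 0.0427
gripper_force: 0.0
```

Run:
```python
from h import *
np.set_printoptions(precision=4,suppress=True)
s=observe();print(s['t'],s['eef_pos'],s['tcp_rot'])
sd=optics.read_camera('side')[:,:,::-1].copy();w=optics.read_camera('wrist')[:,:,::-1].copy()
cv2.imwrite('pics/s8.png',sd);cv2.imwrite('pics/w8.png',w)
for f in('side0','s8'):
    im=cv2.imread(f'pics/{f}.png');a=im[195:330,170:400];m=(a.max(2)<45).astype('uint8');k,l,st,c=cv2.connectedComponentsWithStats(m)
    print(f,[(st[i][:5].tolist(),c[i].round(1).tolist()) for i in range(1,k) if st[i][4]>50])
# deck pockets: circles of collars in the side view
a=sd[180:245,200:290];b=cv2.imread('pics/side0.png')[180:245,200:290]
c0=np.array([.4275,.0293]);c=optics.calibration('side')
for n,im in(('start',cv2.imread('pics/side0.png')),('now',sd)):
    o=[]
    for t in range(-79,281,20):
        v=[]
        for p in(0,):
            P=np.array([c0[0]+.044*np.cos(np.radians(t)),c0[1]+.044*np.sin(np.radians(t)),.112]);q=c['orientation'].T@(P-c['origin'])
            u,w_=c['cx']+c['fx']*q[0]/-q[2],c['cy']-c['fy']*q[1]/-q[2];o.append(int(im[int(round(w_)),int(round(u))].max()))
    print(n,o)
```

```text
18.1667 [0.4032 0.1635 0.2508] [[-0.9824 -0.1868  0.0002]
 [-0.1868  0.9824 -0.0002]
 [-0.0002 -0.0002 -1.    ]]
side0 [([9, 7, 13, 24, 207], [15.5, 18.2]), ([18, 70, 16, 12, 101], [26.5, 76.0]), ([212, 76, 10, 25, 133], [216.3, 86.9]), ([118, 116, 16, 19, 83], [127.3, 125.7])]
s8 [([9, 7, 13, 24, 206], [15.5, 18.2]), ([138, 43, 7, 26, 130], [141.1, 55.1]), ([21, 70, 13, 12, 86], [27.4, 75.9]), ([120, 116, 14, 19, 61], [127.5, 126.0])]
start [92, 108, 95, 89, 150, 91, 88, 117, 94, 87, 84, 163, 81, 173, 120, 84, 123, 86]
now [182, 116, 99, 91, 117, 119, 142, 92, 97, 93, 87, 197, 86, 182, 118, 115, 125, 137]
```

>>> arm_command(motion=[[0,0,0,0,0,0.035,0],[0,0,0,0,0,0.07,0],[0,0,0,0,0,0.105,0],[0,0,0,0,0,0.14,0],[0,0,0,0,0,0.165,0],[0,0,0,0,0,0.185,0],[0,0,0,0,0,0.2,0],[0,0,0,0,0,0.209,0],[0,0,0,0,0,0.209,0],[0,0,0,0,0,0.209,1],[0,0,0,0,0,0.209,1],[0,0,0,0,0,0.209,1],[0,0,0,0,0,0.209,1],[0,0,0,0,0,0.209,1],[0,0,0,0,0,0.209,1],[0,0,0,0,0,0.209,1]], force=50)

```text
t: 19.6
eef_pos: [0.4034, 0.1636, 0.0426]
tcp_rot: [[-0.982, -0.187, 0.002], [-0.187, 0.982, -0.0], [-0.002, -0.0, -1.0]]
contact_force: [-0.3, -1.6, 7.5]
finger_gap: 0.0074
gripper_force: 49.9
```

>>> arm_command(motion=[[0,0,0,0,0.003,0,1],[0,0,0,0,0.008,0,1],[0,0,0,0,0.014,0,1],[0,0,0,0,0.021,0,1],[0,0,0,0,0.028,0,1],[0,0,0,0,0.035,0,1],[0,0,0,0,0.042,0,1],[0,0,0,0,0.05,0,1],[0,0,0,0,0.058,0,1],[0,0,0,0,0.066,0,1],[0,0,0,0,0.073,0,1],[0,0,0,0,0.079,0,1],[0,0,0,0,0.083,0,1],[0,0,0,0,0.085,0,1],[0,0,0,0,0.085,0,1],[0,0,0,0,0.085,0,1]])

```text
t: 20.93
eef_pos: [0.3874, 0.2473, 0.0426]
tcp_rot: [[-0.982, -0.188, 0.002], [-0.188, 0.982, 0.0], [-0.002, -0.0, -1.0]]
contact_force: [-0.2, -0.2, 6.8]
finger_gap: 0.0072
gripper_force: 50.0
```

>>> arm_command(motion=[[0,0,0,0,0,0,0],[0,0,0,0,0,0,0],[0,0,0,0,0,0,0],[0,0,0,0,0,0,0],[0,0,0,0,0,-0.02,0],[0,0,0,0,0,-0.05,0],[0,0,0,0,0,-0.09,0],[0,0,0,0,0,-0.13,0],[0,0,0,0,0,-0.17,0],[0,0,0,0,0,-0.2,0],[0,0,0,0,0,-0.22,0],[0,0,0,0,0,-0.22,0],[0,0,0,0,0,-0.22,0]])

```text
t: 22.02
eef_pos: [0.3869, 0.2472, 0.2622]
tcp_rot: [[-0.982, -0.187, 0.001], [-0.187, 0.982, 0.0], [-0.001, 0.0, -1.0]]
contact_force: [-0.2, -0.0, -1.3]
finger_gap: 0.0425
gripper_force: 0.0
```

Run:
```python
from h import *
import pickle
np.set_printoptions(precision=4,suppress=True)
s=observe();print(s['t'],s['eef_pos'])
w=optics.read_camera('wrist')[:,:,::-1].copy();sd=optics.read_camera('side')[:,:,::-1].copy();sc=optics.read_camera('scene')[:,:,::-1].copy()
pickle.dump(s,open('w9.pkl','wb'))
for n,i in(('w9',w),('s9',sd),('sc9',sc)):cv2.imwrite(f'pics/{n}.png',i)
T=np.radians(-79);R=np.array([[np.cos(T),-np.sin(T)],[np.sin(T),np.cos(T)]]);c0=np.array([.4275,.0293])
# rectify tray-floor-level picture (z=collar top .0225) in dispenser axes: 0.5 mm/px
c=optics.calibration('wrist');M=np.eye(4);M[:3,:3]=s['tcp_rot'];M[:3,3]=s['eef_pos'];Mi=np.linalg.inv(M@c['T_tool_cam'])
X,Y=np.meshgrid(np.arange(-.24,-.07,.0005),np.arange(-.05,.05,.0005))
P=np.stack([X.ravel(),Y.ravel()]);P=R@P+c0[:,None];P=np.vstack([P,np.full(P.shape[1],.0225),np.ones(P.shape[1])])
q=Mi@P;u=(c['cx']+c['fx']*q[0]/-q[2]).reshape(X.shape).astype('f4');v=(c['cy']-c['fy']*q[1]/-q[2]).reshape(X.shape).astype('f4')
r=cv2.remap(w,u,v,cv2.INTER_LINEAR);cv2.imwrite('pics/r9.png',r)
g=cv2.medianBlur(cv2.cvtColor(r,cv2.COLOR_BGR2GRAY),3)
for (lo,hi) in((27,35),(12,19)):
    h=cv2.HoughCircles(g,cv2.HOUGH_GRADIENT,1,18,param1=80,param2=14,minRadius=lo,maxRadius=hi)
    print(lo,None if h is None else [(round(-240+a/2,1),round(-50+b/2,1),rr/2) for a,b,rr in h[0][:8]])
# coarse brightness map of rectified tray, 5 mm cells
print(cv2.resize(g,(34,20),interpolation=cv2.INTER_AREA))
```

```text
22.0167 [0.3869 0.2472 0.2622]
27 [(np.float32(-171.2), np.float32(15.2), np.float32(14.95)), (np.float32(-166.8), np.float32(-16.8), np.float32(15.0)), (np.float32(-201.2), np.float32(-16.2), np.float32(15.0))]
12 [(np.float32(-202.8), np.float32(-16.2), np.float32(8.6)), (np.float32(-167.8), np.float32(-16.2), np.float32(8.35)), (np.float32(-171.8), np.float32(15.2), np.float32(8.05))]
[[112 114 119 120 121 187 199 198 200 201 199 198 198 196 197 196 195 197
  199 196 195 197 199 199 198 196 199 198 198 195 155 136 164 177]
 [121 121 120 120 124 194 199 198 201 199 200 198 199 198 197 196 196 196
  197 196 195 195 196 200 197 197 199 199 198 196 153 131 127 181]
 [120 120 119 118 127 176 180 179 179 180 178 179 177 182 180 183 177 180
  179 179 179 178 179 185 195 198 199 200 199 197 197 195 164 125]
 [120 120 125 131 134 142 187 191 188 191 193 196 186 190 196 198 199 200
  200 199 199 198 198 193 199 206 200 199 198 199 197 195 144 118]
 [119 121 132 150 158 171 231 239 235 219 240 207 161 232 240 241 237 245
  245 244 243 243 225 138 115 206 197 198 198 199 198 170 120 119]
 [11
[... 1411 characters left out ...]
 121 131 121 124 125 126 138 164 164 164 161 209 235 230 178 160 160
  159 158 158 156 153 121 111 210 198 197 197 199 171 122 123 122]
 [122 122 130 115 113 114 114 115 121 139 137 139 138 146 140 138 136 138
  136 138 136 136 134 135 133 213 199 196 196 200 200 130 122 120]
 [122 122 125 131 149 176 172 179 181 210 210 211 211 212 215 215 214 213
  212 213 209 208 207 207 207 205 199 197 198 198 192 146 108 103]
 [122 122 121 122 148 198 199 203 201 199 200 202 202 201 205 205 203 204
  200 202 203 197 198 198 196 198 202 199 199 192 141 107 103 102]
 [121 121 122 122 166 200 199 201 200 198 199 199 201 201 204 203 204 205
  202 202 201 196 197 198 196 198 199 200 196 199 201 172 136 192]]
```

Three collars (15 mm outer radius, 8 mm bore radius) lie in the tray. Its front is about 35 mm clear of the guides, and the arm is clear.

```bash
python3 -c "
from workcell import order
print(order.job_done())"
```

```text
the job is handed in; nothing more can be done
None
```

The job is handed in at about 22 s: after three full lever strokes, the last camera view shows exactly three collars in the tray, which stands about 35 mm clear of the dispenser's guides.

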